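# Sort sealed tins into full and empty by their weight

## Robot

A 6-joint arm with a two-finger parallel gripper is mounted at the origin on the work surface. World frame = base frame: x ahead of the robot, y to its left, z up, the work surface at z = 0. Lengths are in m, angles in degrees, forces in N, time in s.
With the tool pointing down it reaches from about 0.375 to 0.9 m from the base axis. Payload 3.1 kg.
Tool frame: the origin (TCP) lies at the very end of the fingers, on their centre line; the grasp point (between the pads) lies 19 mm behind it (grasp_offset is the distance from the TCP to the grasp point, in m); z points along the fingers, y is the direction in which the jaws open and shut (so a half turn about z gives the same grasp; the last joint's range is limited). The gripper opens to 87 mm and grips with 3 to 60 N. Pads are 19 mm wide; open, the fingers measure 117 mm over their backs; the gripper's body (75 mm by 190 mm) begins 51 mm behind the grasp point.
Start: joints at [54.689, 30.224, 82.088, -0, 67.689, -10.227], TCP at [0.265, 0.566, 0.223] pointing down, gripper open.
Joint ranges: [-176.69, 176.69], [-43.24, 126.21], [12.49, 139.97], [-82, 262], [0, 151.66], [-163.58, 163.58]. Speed limits (degrees/s): [159.86, 159.86, 180, 180, 180, 180].

## Interface

Orientations are given as a 3x3 rotation matrix whose columns are the frame's x, y, z axes.
In Python, from rig import * gives the robot as it stands. The module is installed in compiled form; this text tells all that it offers.
- The arm moves only by the tool play_rows, never from a script. Its argument "plan" is a list that holds one entry, the list of rows, each a list of 7 numbers: the shift along the world's x, y, z each as a share of 5 cm, from -1 to 1, then the turn, a rotation vector about the world's x, y, z each as a share of pi rad, from -1 to 1, then the gripper's target within -1 to 1 (fully open at 1, half-way at 0, shut at -1). A call has 1 to 12 rows; each row shifts and turns the commanded pose from where the row before left it; what a row does not reach is not made up. A row lasts 1/10 s, in which the tool goes at most 50 mm and 8.59 degrees, less where a joint would pass 70% of its speed; a pose out of reach is approached as far as the arm can. A call with a number of a shift or a turn outside -1 to 1 is refused whole. A call with a gripper value outside its range is refused whole. The fingers move at their own pace and stop on an object; the grip force is fixed at half the most. Time passes only in rows, so rows that do not move let the fingers close. It gives the time, the measured TCP pose, the force and the opening at its end, in the units of the state.
- read_state(): the state, without advancing time (a new reading comes with each control period).
- capture(name): name is "side" or "top" or "wrist"; returns the picture (480x640x3 uint8, red, green, blue); there is no depth.
- camera_params(name): a dict with "intrinsics" (3x3 intrinsics, pixels), "R" (3x3) and "t" (3): a world point X has camera coordinates R X + t; the wrist camera has in their place "mount" (4x4, takes a point from camera to tool coordinates, whose origin is the TCP and whose axes are the flange's). Camera axes: x right, y down, z forward; pixel columns grow to the right and rows downward; lengths in m; the calibration is good to about 2 mm. A picture is of the moment at which its call begins: read the wrist's pose just before it. camera_params takes no time and is no camera call.
- hand_in(): hands the job in, once; it reports no verdict.
The state is a dict: "time_s": time; "joint_positions": joint angles; "qvel": joint speeds; "tau": joint torques, N m; "position": TCP position; "tcp_rot": TCP orientation; "force": force on the tool from outside, world axes, zero at the start; "moment": the same for the moment, N m; "opening": opening from 0.0 (shut) to 1.0 (fully open).
Only numpy, scipy, OpenCV 4.12 (cv2) and the standard library are available. Lean on these libraries where they do the work, as an engineer would, in place of code of your own. Each camera call takes 0.05 s, during which the arm holds its last target. There are 200 camera calls.

## Task

Three sealed tins that look alike lean in the sloped rack; some are full of steel bearing balls, the others empty. Lift each one out, feel by its weight which it is, and stand the full ones upright in the slots of the green tray and the empty ones upright in the slots of the orange tray, one tin to a slot. Set them down gently, let none fall over, leave the other things on the bench alone, and let go of everything at the end.

Things in the scene. Friction and masses are not known exactly. Their poses are not given: they have to be found in the camera images.
- tin_a: one of three like tins: sealed, square, 44 x 44 mm, 90 mm tall, aluminium, blue band, white lid. Origin: centre of its underside; z runs up its own axis. Empty 0.09 to 0.15 kg, full 0.50 to 0.72 kg (filling shifts 2 mm inside); one or two of the three are full, different each run. Starts in any bay of the rack, leaning 30 degrees to the rack's -x; its x points uphill, y along the row.
- tin_b: one of three like tins: sealed, square, 44 x 44 mm, 90 mm tall, aluminium, blue band, white lid. Origin: centre of its underside; z runs up its own axis. Empty 0.09 to 0.15 kg, full 0.50 to 0.72 kg (filling shifts 2 mm inside); one or two of the three are full, different each run. Starts in any bay of the rack, leaning 30 degrees to the rack's -x; its x points uphill, y along the row.
- tin_c: one of three like tins: sealed, square, 44 x 44 mm, 90 mm tall, aluminium, blue band, white lid. Origin: centre of its underside; z runs up its own axis. Empty 0.09 to 0.15 kg, full 0.50 to 0.72 kg (filling shifts 2 mm inside); one or two of the three are full, different each run. Starts in any bay of the rack, leaning 30 degrees to the rack's -x; its x points uphill, y along the row.
- rack: fixed white and blue sloped rack, 270 mm wide along its y, with three bays 85 mm apart along y. Origin: on the table, 35 mm below the foot of the middle tin. Deck rises at 30 degrees to its +x, away from the robot. Along the tin, each bay has a 35 mm stop downhill, 32 mm cheeks at the sides, a 10 mm lip uphill; tins come out along their own axis.
- green_tray: fixed green tray for the full tins, 72 x 162 mm, 27 mm high, long side along its y, with two square slots. Origin: centre of its underside on the table; z up. The two trays may be on either side.
- green_tray_slot0 (a point): centre of the floor of one slot of the green tray, 5 mm above the table. The slot is square, 56 x 56 mm, sides along the tray's x and y, 22 mm deep (rim 27 mm above the table); the slots are 90 mm apart along the tray's y. Each takes one tin.
- green_tray_slot1 (a point): centre of the floor of one slot of the green tray, 5 mm above the table. The slot is square, 56 x 56 mm, sides along the tray's x and y, 22 mm deep (rim 27 mm above the table); the slots are 90 mm apart along the tray's y. Each takes one tin.
- orange_tray: fixed orange tray for the empty tins, 72 x 162 mm, 27 mm high, long side along its y, with two square slots. Origin: centre of its underside on the table; z up. The two trays may be on either side.
- orange_tray_slot0 (a point): centre of the floor of one slot of the orange tray, 5 mm above the table. The slot is square, 56 x 56 mm, sides along the tray's x and y, 22 mm deep (rim 27 mm above the table); the slots are 90 mm apart along the tray's y. Each takes one tin.
- orange_tray_slot1 (a point): centre of the floor of one slot of the orange tray, 5 mm above the table. The slot is square, 56 x 56 mm, sides along the tray's x and y, 22 mm deep (rim 27 mm above the table); the slots are 90 mm apart along the tray's y. Each takes one tin.
- mug: white mug, 72 mm across, 85 mm high; bystander, loose, leave where it is. Origin: centre of its underside.
- glue: white bottle with a red cap, 44 mm across, 130 mm high; bystander, loose, leave where it is. Origin: centre of its underside.
- spool: yellow wire spool, 90 mm across, 50 mm high; bystander, loose, leave where it is. Origin: centre of its underside.
- driver: red-handled screwdriver lying down about 200 mm long; bystander, loose, leave where it is.
- jar: amber glass jar with a steel lid, 60 mm across, 70 mm high; bystander, loose, leave where it is. Origin: centre of its underside.
- carton: cardboard box 120 x 100 x 70 mm; bystander, loose, leave where it is. Origin: centre of its underside.
Things that resemble listed ones, but are neither listed nor needed, are in the scene too. Of the things that look like the green_tray, take the one that is nearest to the robot's base at the start.

How it is judged (in metres and radians):
At the end, for the whole second after the job is handed in: Every tin stands upright (within 0.1 rad) and at rest on the floor of a slot (foot within 12 mm of the slot's centre, less than 8 mm above the tray's underside), full tins (pressing on the tray with over 3 N) in the green tray and empty ones (0.4 to 3 N) in the orange tray (angle between each of tin_a, tin_b, tin_c's own z axis and vertical below 0.1 rad and linear speed of each of tin_a, tin_b, tin_c below 0.02 m/s and (((horizontal distance between tin_a and green_tray_slot0 below 0.012 m or horizontal distance between tin_a and green_tray_slot1 below 0.012 m) and z of tin_a in the frame of green_tray below 0.008 m and contact force between tin_a and green_tray above 3 N) or ((horizontal distance between tin_a and orange_tray_slot0 below 0.012 m or horizontal distance between tin_a and orange_tray_slot1 below 0.012 m) and z of tin_a in the frame of orange_tray below 0.008 m and contact force between tin_a and orange_tray between 0.4 and 3 N)) and (((horizontal distance between tin_b and green_tray_slot0 below 0.012 m or horizontal distance between tin_b and green_tray_slot1 below 0.012 m) and z of tin_b in the frame of green_tray below 0.008 m and contact force between tin_b and green_tray above 3 N) or ((horizontal distance between tin_b and orange_tray_slot0 below 0.012 m or horizontal distance between tin_b and orange_tray_slot1 below 0.012 m) and z of tin_b in the frame of orange_tray below 0.008 m and contact force between tin_b and orange_tray between 0.4 and 3 N)) and (((horizontal distance between tin_c and green_tray_slot0 below 0.012 m or horizontal distance between tin_c and green_tray_slot1 below 0.012 m) and z of tin_c in the frame of green_tray below 0.008 m and contact force between tin_c and green_tray above 3 N) or ((horizontal distance between tin_c and orange_tray_slot0 below 0.012 m or horizontal distance between tin_c and orange_tray_slot1 below 0.012 m) and z of tin_c in the frame of orange_tray below 0.008 m and contact force between tin_c and orange_tray between 0.4 and 3 N))); the robot touches nothing.
It fails at once if a tin is tipped over (its axis more than 60 degrees from vertical) (angle between any of tin_a, tin_b, tin_c's own z axis and vertical above 1.05 rad).
It fails at once if a tin is dropped or rammed into a tray (faster than 0.5 m/s with its foot below the tray's rim) ((z of tin_a in the frame of green_tray below 0.026 m and horizontal distance between tin_a and green_tray below 0.08 m and linear speed of tin_a above 0.5 m/s) or (z of tin_a in the frame of orange_tray below 0.026 m and horizontal distance between tin_a and orange_tray below 0.08 m and linear speed of tin_a above 0.5 m/s) or (z of tin_b in the frame of green_tray below 0.026 m and horizontal distance between tin_b and green_tray below 0.08 m and linear speed of tin_b above 0.5 m/s) or (z of tin_b in the frame of orange_tray below 0.026 m and horizontal distance between tin_b and orange_tray below 0.08 m and linear speed of tin_b above 0.5 m/s) or (z of tin_c in the frame of green_tray below 0.026 m and horizontal distance between tin_c and green_tray below 0.08 m and linear speed of tin_c above 0.5 m/s) or (z of tin_c in the frame of orange_tray below 0.026 m and horizontal distance between tin_c and orange_tray below 0.08 m and linear speed of tin_c above 0.5 m/s)).
It fails at once if a bystander (mug, glue bottle, spool, screwdriver, jar, carton) is moved by more than 30 mm (distance of any of mug, glue, spool, driver, jar, carton from where it was at the start of the episode above 0.03 m).
It also fails if it takes over 72 s, if anything falls off the work surface, if the arm or the gripper's body presses on something with over 40 N, if the wrist force passes 120 N, or if a joint passes its speed limit or range.

## Working session

There is one attempt and no reset: what is moved stays moved. The work goes in short steps, Python scripts to look and compute and a tool call to move; the robot and the scene stay as the last step left them, time stands still between calls to the robot, and variables do not carry over. Pictures are saved under pics/ and viewed, about 8 in all and at most 12, crops included, and the job is handed in when it is done.

Besides the shell and the picture viewer there is one more tool, called after "Call:" as name(argument=value, ...) on one line, values as JSON. play_rows: Moves the arm, as the interface text tells. Its arguments: {"type":"object","properties":{"plan":{"type":"array"}},"required":["plan"]}

```bash
mkdir -p pics
python3 - <<'E'
from rig import *
import cv2,numpy as np
s=read_state();print({k:np.round(v,3).tolist() for k,v in s.items()})
for n in("top","side"):
    p=camera_params(n);print(n,{k:np.round(v,4).tolist() for k,v in p.items()})
    cv2.imwrite(f"pics/{n}0.png",capture(n)[:,:,::-1])
print(np.round(camera_params("wrist")["mount"],4).tolist())
E
```

```text
{'time_s': 0.0, 'joint_positions': [54.688, 30.277, 82.156, 0.001, 67.69, -10.226], 'qvel': [-0.085, -0.017, 0.049, 0.001, 0.031, -0.041], 'tau': [0.001, -44.004, -17.659, 0.063, 0.058, -0.0], 'position': [0.265, 0.565, 0.222], 'tcp_rot': [[-0.906, 0.424, -0.001], [0.424, 0.906, -0.002], [0.0, -0.002, -1.0]], 'force': [0.617, 0.329, -0.524], 'moment': [-0.033, 0.013, 0.002], 'opening': 0.997}
top {'intrinsics': [[522.7697, 0.0, 323.916], [0.0, 522.7697, 241.762], [0.0, 0.0, 1.0]], 'R': [[0.0725, -0.9974, 0.0009], [-0.9691, -0.0706, -0.2365], [0.236, 0.0163, -0.9716]], 't': [-0.0704, 0.5309, 1.323]}
side {'intrinsics': [[567.9576, 0.0, 324.8326], [0.0, 567.9576, 244.9135], [0.0, 0.0, 1.0]], 'R': [[-0.9924, -0.1227, -0.0053], [-0.0698, 0.5984, -0.7981], [0.1011, -0.7917, -0.6025]], 't': [0.5227, 0.0923, 1.8007]}
[[-0.0, -0.9705, -0.2411, 0.0651], [1.0, 0.0, -0.0002, 0.0011], [0.0002, -0.2411, 0.9705, -0.162], [0.0, 0.0, 0.0, 1.0]]
```

View pics/top0.png

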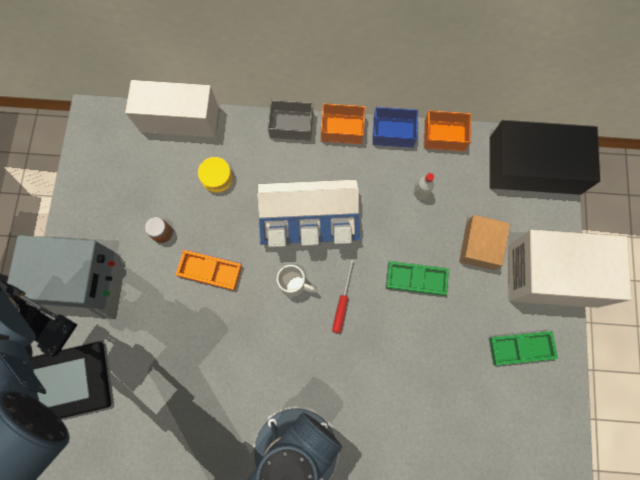

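View pics/side0.png

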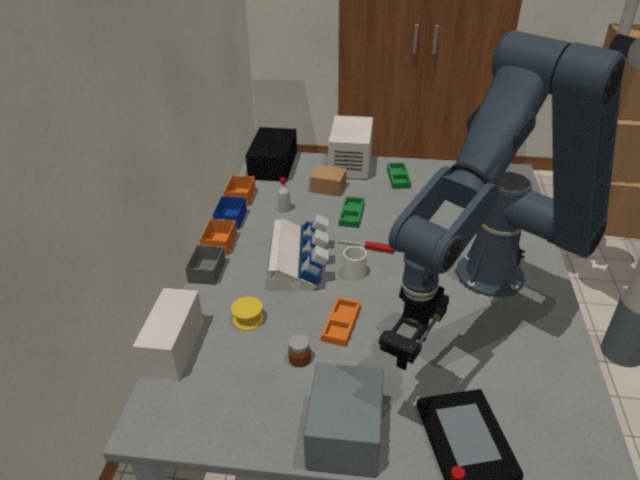

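Top view: rack tins' lids are at about (277,228), (309,227) and (342,226). The orange tray is at (209,270), with orange bins at (343,122) and (447,130) as lookalikes. There are two green trays, at (418,278) and (523,348), and I'll compare their distances from the base. The mug is at (291,280) and the driver at (345,300).

```bash
cat > h.py <<'E'
from rig import *
import cv2,numpy as np
from scipy.spatial.transform import Rotation as Ro
def cam(n,s=None):
    p=camera_params(n);K=np.array(p["intrinsics"])
    if n=="wrist":
        M=np.array(p["mount"]);T=np.array(s["tcp_rot"])
        Rc=T@M[:3,:3];C=T@M[:3,3]+np.array(s["position"]);return K,Rc,C
    R=np.array(p["R"]);return K,R.T,-R.T@np.array(p["t"])
def ray(c,uv,z):
    K,Rc,C=c;d=Rc@np.linalg.inv(K)@np.array([uv[0],uv[1],1.]);return C+d*(z-C[2])/d[2]
def proj(c,X):
    K,Rc,C=c;q=K@(Rc.T@(np.array(X)-C));return q[:2]/q[2]
def blobs(im,lo,hi,amin=300):
    m=cv2.inRange(cv2.cvtColor(im,cv2.COLOR_RGB2HSV),lo,hi)
    m=cv2.morphologyEx(m,cv2.MORPH_CLOSE,np.ones((5,5)))
    cs,_=cv2.findContours(m,cv2.RETR_EXTERNAL,cv2.CHAIN_APPROX_NONE)
    return [c[:,0,:] for c in cs if cv2.contourArea(c)>amin]
E
python3 - <<'E'
from h import *
im=cv2.imread("pics/top0.png")[:,:,::-1].copy();c=cam("top")
for nm,lo,hi in(("green",(50,100,50),(80,255,255)),("orange",(8,150,80),(20,255,255)),("blue",(100,120,40),(125,255,255))):
    for b in blobs(im,lo,hi):
        P=np.array([ray(c,p,.02)[:2] for p in b],np.float32);r=cv2.minAreaRect(P)
        print(nm,b.mean(0).round(),np.round(r[0],3),np.round(r[1],3),round(r[2],1),'dist',round(float(np.hypot(*r[0])),3))
for n,uv,z in(("mug",(291,272),.085),("drvtip",(352,262),.01),("drvend",(338,330),.03),("glue",(429,178),.13),("rackL",(258,184),.1),("rackR",(357,181),.1)):print(n,ray(c,uv,z).round(3))
cv2.imwrite("pics/rack.png",cv2.resize(im[160:310,240:380,::-1],None,fx=4,fy=4,interpolation=cv2.INTER_CUBIC))
E
```

```text
green [523. 348.] [ 0.299 -0.57 ] [0.072 0.166] 9.9 dist 0.644
green [417. 278.] [ 0.464 -0.289] [0.162 0.073] 86.7 dist 0.547
orange [209. 270.] [0.445 0.275] [0.166 0.074] 80.0 dist 0.523
orange [447. 130.] [ 0.902 -0.363] [0.131 0.119] 90.0 dist 0.973
orange [343. 123.] [ 0.903 -0.059] [0.123 0.119] 89.6 dist 0.905
orange [ 34. 103.] [0.899 0.846] [0.206 0.026] 89.9 dist 1.235
blue [394. 124.] [ 0.913 -0.212] [0.123 0.09 ] 89.4 dist 0.937
mug [0.443 0.047 0.085]
drvtip [ 0.496 -0.111  0.01 ]
drvend [ 0.309 -0.085  0.03 ]
glue [ 0.709 -0.293  0.13 ]
rackL [0.67  0.154 0.1  ]
rackR [ 0.698 -0.108  0.1  ]
```

View pics/rack.png

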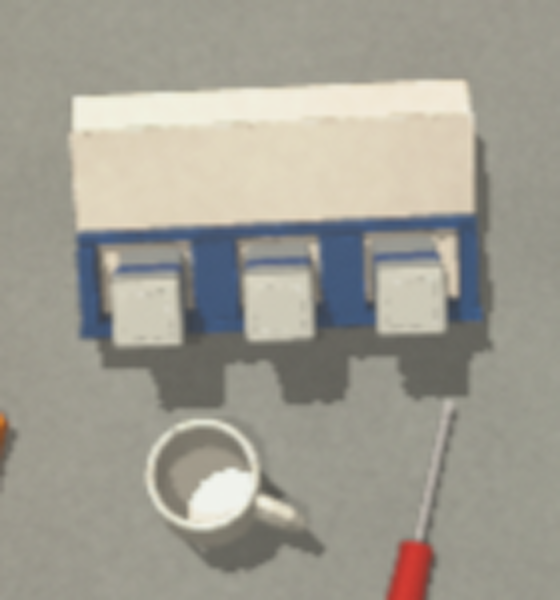

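Crop: three tins lean toward the robot with lid centres at crop (148,311), (280,302) and (411,294), and the mug stands just in front of the rack on the left. The green trays are 0.547 m and 0.644 m from the base, so I take the one at (0.464,-0.289). Next I compute the tin poses and waypoints.

Run:
```python
from h import *
from scipy.optimize import least_squares
c=cam("top")
Q=np.array([[(112,278),(180,276),(183,343),(114,346)],[(245,265),(312,263),(314,337),(248,341)],[(376,255),(442,255),(445,330),(379,333)]],float)
U=np.array([240,160])+(Q+.5)/4-.5
# per-corner: far-left, far-right, near-right, near-left in tin frame (x uphill,y left)
L=np.array([(1,1),(1,-1),(-1,-1),(-1,1)])
def X(p):
    x,y,w,h=p;a=np.radians(30);out=[]
    Rz=Ro.from_euler('z',w).as_matrix();Rt=Rz@Ro.from_euler('y',-30,degrees=True).as_matrix()
    for k in(1,0,-1):
        f=np.array([x,y,.035])+Rz@[0,.085*k,0]
        out.append([f+Rt@[l[0]*h,l[1]*h,.09] for l in L])
    return out
f=lambda p:np.ravel([[proj(c,q)-u for q,u in zip(a,b)] for a,b in zip(X(p),U)])
r=least_squares(f,[.6,.02,0,.022]);x,y,w,h=r.x
print("rack",r.x[:2].round(4),"yaw",np.degrees(w).round(2),"half",h.round(4),"rms px",np.sqrt(np.mean(r.fun**2)).round(2))
print(r.fun.reshape(3,4,2).mean(1).round(2))
Rz=Ro.from_euler('z',w).as_matrix();Rt=Rz@Ro.from_euler('y',-30,degrees=True).as_matrix()
for k in(1,0,-1):
    F=np.array([x,y,.035])+Rz@[0,.085*k,0]
    print(k,"foot",F.round(4),"tcp at 48mm",(F+Rt[:,2]*.048).round(4),"at 110",(F+Rt[:,2]*.11).round(4),"at150",(F+Rt[:,2]*.15).round(4))
print("axis",Rt[:,2].round(4),"tool z",(-Rt[:,2]).round(4))
# tool: x=-? current tcp x roughly -.9,.42; choose tool y = rack y or -rack y
s=read_state();T=np.array(s["tcp_rot"])
for sg in(1,-1):
    yv=sg*Rt[:,1];zv=-Rt[:,2];G=np.column_stack([np.cross(yv,zv),yv,zv]);print(sg,"rotvec deg",np.degrees(Ro.from_matrix(G@T.T).as_rotvec()).round(1),"share",(Ro.from_matrix(G@T.T).as_rotvec()/np.pi).round(3))
```

```text
rack [0.5821 0.0119] yaw 7.78 half 0.0228 rms px 0.73
[[-0.14 -0.21]
 [-0.12  0.08]
 [ 0.26  0.12]]
1 foot [0.5705 0.0961 0.035 ] tcp at 48mm [0.5468 0.0928 0.0766] at 110 [0.5161 0.0886 0.1303] at150 [0.4962 0.0859 0.1649]
0 foot [0.5821 0.0119 0.035 ] tcp at 48mm [0.5583 0.0086 0.0766] at 110 [0.5276 0.0044 0.1303] at150 [0.5077 0.0017 0.1649]
-1 foot [ 0.5936 -0.0724  0.035 ] tcp at 48mm [ 0.5698 -0.0756  0.0766] at 110 [ 0.5391 -0.0798  0.1303] at150 [ 0.5192 -0.0825  0.1649]
axis [-0.4954 -0.0677  0.866 ] tool z [ 0.4954  0.0677 -0.866 ]
1 rotvec deg [ -4.5 -30.1  32.1] share [-0.025 -0.167  0.178]
-1 rotvec deg [  39.4   -6.1 -142.9] share [ 0.219 -0.034 -0.794]
```

Call:
play_rows(plan=[[[0.36,-0.8,-0.04,-0.002,-0.014,0.015,0.5],[0.36,-0.8,-0.04,-0.002,-0.014,0.015,0.5],[0.36,-0.8,-0.04,-0.002,-0.014,0.015,0.5],[0.36,-0.8,-0.04,-0.002,-0.014,0.015,0.5],[0.36,-0.8,-0.04,-0.002,-0.014,0.015,0.5],[0.36,-0.8,-0.04,-0.002,-0.014,0.015,0.5],[0.36,-0.8,-0.04,-0.002,-0.014,0.015,0.5],[0.36,-0.8,-0.04,-0.002,-0.014,0.015,0.5],[0.36,-0.8,-0.04,-0.002,-0.014,0.015,0.5],[0.36,-0.8,-0.04,-0.002,-0.014,0.015,0.5],[0.36,-0.8,-0.04,-0.002,-0.014,0.015,0.5],[0.36,-0.8,-0.04,-0.002,-0.014,0.015,0.5]]])

```text
time_s: 1.3
position: [0.4573, 0.1401, 0.1994]
tcp_rot: [[-0.893, -0.089, 0.441], [-0.066, 0.996, 0.067], [-0.445, 0.031, -0.895]]
force: [0.5, 0.8, -0.4]
opening: 0.75
```

```bash
cat > go.py <<'E'
# go.py: print shift/turn (shares) from the current pose to a target
from h import *
W=7.78
def tilt(w=W):
    Rt=Ro.from_euler('z',w,degrees=True).as_matrix()@Ro.from_euler('y',-30,degrees=True).as_matrix()
    return Rt
def tool(Rt): return np.column_stack([np.cross(Rt[:,1],-Rt[:,2]),Rt[:,1],-Rt[:,2]])
def foot(k): return np.array([.5821,.0119,.035])+Ro.from_euler('z',W,degrees=True).apply([0,.085*k,0])
def rep(P,G):
    s=read_state();T=np.array(s["tcp_rot"]);p=np.array(s["position"])
    rv=Ro.from_matrix(G@T.T).as_rotvec()/np.pi
    print("t",round(s["time_s"],2),"pos",p.round(4),"F",np.round(s["force"],2),"open",round(s["opening"]*87,1),"j",np.round(s["joint_positions"],0))
    print("shift shares",((P-p)/.05).round(3),"n",np.linalg.norm((P-p)/.05).round(2),"turn",rv.round(4),"rows>=",(np.linalg.norm(rv)/.0477).round(1))
E
cat > chk.py <<'E'
from go import *
import sys
k=int(sys.argv[1]);d=float(sys.argv[2]);Rt=tilt()
rep(foot(k)+Rt[:,2]*d,tool(Rt))
E
python3 chk.py 1 .18
python3 - <<'E'
from go import *
s=read_state();im=capture("wrist").copy();c=cam("wrist",s);Rt=tilt()
for k in(1,0,-1):
    for l in((1,1),(1,-1),(-1,-1),(-1,1)):
        u=proj(c,foot(k)+Rt@[l[0]*.022,l[1]*.022,.09]);cv2.circle(im,tuple(int(v) for v in u),3,(255,0,0),1)
cv2.imwrite("pics/w1.png",im[:,:,::-1])
E
```

```text
t 1.3 pos [0.4573 0.1401 0.1994] F [ 0.47  0.77 -0.43] open 65.2 j [   2.   15.  124.   12.   15. -104.]
shift shares [ 0.482 -1.124 -0.17 ] n 1.23 turn [-0.0075 -0.0207  0.0145] rows>= 0.6
```

View pics/w1.png

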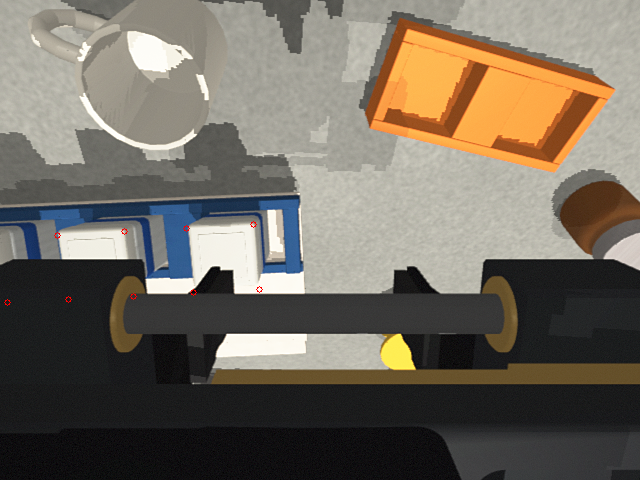

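Wrist view: three lids, the orange tray and the mug are visible, and the predicted lid edge (187–253, 226) is within about 5 px of the real one. The arm is still lagging, so I'll let it settle.

Call:
play_rows(plan=[[[0,0,0,0,0,0,0.5],[0,0,0,0,0,0,0.5],[0,0,0,0,0,0,0.5]]])

```text
time_s: 1.65
position: [0.4569, 0.1427, 0.1997]
tcp_rot: [[-0.893, -0.091, 0.441], [-0.068, 0.995, 0.069], [-0.445, 0.031, -0.895]]
force: [-0.5, 0.2, 0.7]
opening: 0.754
```

```bash
python3 chk.py 1 .048
```

```text
t 1.65 pos [0.4569 0.1427 0.1997] F [-0.48  0.2   0.72] open 65.6 j [   2.   15.  124.   12.   15. -103.]
shift shares [ 1.799 -0.996 -2.462] n 3.21 turn [-0.0077 -0.0209  0.0139] rows>= 0.5
```

Call:
play_rows(plan=[[[0.12,-0.29,-0.045,-0.002,-0.005,0.0035,0.5],[0.12,-0.29,-0.045,-0.002,-0.005,0.0035,0.5],[0.12,-0.29,-0.045,-0.002,-0.005,0.0035,0.5],[0.12,-0.29,-0.045,-0.002,-0.005,0.0035,0.5],[0.17,0.024,-0.3,0,0,0,0.5],[0.17,0.024,-0.3,0,0,0,0.5],[0.17,0.024,-0.3,0,0,0,0.5],[0.17,0.024,-0.3,0,0,0,0.5],[0,0,0,0,0,0,0.5],[0,0,0,0,0,0,0.5]]])

```text
time_s: 2.65
position: [0.5198, 0.0934, 0.1414]
tcp_rot: [[-0.868, -0.133, 0.478], [-0.118, 0.991, 0.06], [-0.482, -0.004, -0.876]]
force: [0.5, 0.7, 0.2]
opening: 0.745
```

```bash
python3 chk.py 1 .048
```

```text
t 2.65 pos [0.5198 0.0934 0.1414] F [0.54 0.74 0.22] open 64.8 j [  -6.   26.  123.   62.    7. -163.]
shift shares [ 0.54  -0.01  -1.296] n 1.4 turn [ 0.0021 -0.0065  0.0009] rows>= 0.1
```

The wrist sits near its singularity: a 30° tool tilt lines up with the forearm, giving j5=7 and j6 at its limit. Instead I'll grip with the tool tilted only 15°. Turning about the jaw axis leaves the pads flat on the tin's faces.

```bash
cat >> go.py <<'E'
def tool15(w=W,a=15): return tool(Ro.from_euler('z',w,degrees=True).as_matrix()@Ro.from_euler('y',-a,degrees=True).as_matrix())
def grasp(k,e): G=tool15(); return foot(k)+tilt()[:,2]*(.063+e)+G[:,2]*.019, G
E
cat > g.py <<'E'
from go import *
import sys
rep(*grasp(int(sys.argv[1]),float(sys.argv[2])))
E
python3 g.py 1 .08;python3 g.py 1 0
```

```text
t 2.65 pos [0.5198 0.0934 0.1414] F [0.54 0.74 0.22] open 64.8 j [  -6.   26.  123.   62.    7. -163.]
shift shares [-0.303 -0.125 -0.018] n 0.33 turn [-0.009   0.0761  0.0007] rows>= 1.6
t 2.65 pos [0.5198 0.0934 0.1414] F [0.54 0.74 0.22] open 64.8 j [  -6.   26.  123.   62.    7. -163.]
shift shares [ 0.489 -0.017 -1.404] n 1.49 turn [-0.009   0.0761  0.0007] rows>= 1.6
```

Call:
play_rows(plan=[[[-0.03,-0.01,0.03,-0.001,0.008,0,0.5],[-0.03,-0.01,0.03,-0.001,0.008,0,0.5],[-0.03,-0.01,0.03,-0.001,0.008,0,0.5],[-0.03,-0.01,0,-0.001,0.008,0,0.5],[-0.03,-0.01,0,-0.001,0.008,0,0.5],[-0.03,-0.01,0,-0.001,0.008,0,0.5],[-0.03,-0.01,0,-0.001,0.008,0,0.5],[-0.03,-0.02,-0.03,-0.001,0.008,0,0.5],[-0.03,-0.02,-0.03,-0.001,0.008,0,0.5],[-0.03,-0.01,-0.03,0,0.004,0,0.5],[0,0,0,0,0,0,0.5]]])

```text
time_s: 3.75
position: [0.5058, 0.0877, 0.1413]
tcp_rot: [[-0.954, -0.133, 0.269], [-0.127, 0.991, 0.038], [-0.272, 0.002, -0.962]]
force: [-0.3, -0.1, 0.5]
opening: 0.752
```

```bash
python3 g.py 1 0
```

```text
t 3.75 pos [0.5058 0.0877 0.1413] F [-0.27 -0.07  0.52] open 65.4 j [  -5.   25.  115.    8.   25. -109.]
shift shares [ 0.77   0.097 -1.403] n 1.6 turn [-0.0011  0.0042  0.0008] rows>= 0.1
```

Call:
play_rows(plan=[[[0.11,0.014,-0.2,0,0.0006,0,0.5],[0.11,0.014,-0.2,0,0.0006,0,0.5],[0.11,0.014,-0.2,0,0.0006,0,0.5],[0.11,0.014,-0.2,0,0.0006,0,0.5],[0.11,0.014,-0.2,0,0.0006,0,0.5],[0.11,0.014,-0.2,0,0.0006,0,0.5],[0.11,0.013,-0.2,0,0.0006,0,0.5],[0,0,0,0,0,0,0.5],[0,0,0,0,0,0,-1],[0,0,0,0,0,0,-1],[0,0,0,0,0,0,-1],[0,0,0,0,0,0,-1]]])

```text
time_s: 4.95
position: [0.5447, 0.0922, 0.0715]
tcp_rot: [[-0.957, -0.132, 0.257], [-0.127, 0.991, 0.037], [-0.26, 0.003, -0.966]]
force: [0.1, -0.1, 2.0]
opening: 0.503
```

```bash
python3 g.py 1 0.06
```

```text
t 4.95 pos [0.5447 0.0922 0.0715] F [ 0.13 -0.09  2.02] open 43.7 j [  -4.   35.  111.    9.   19. -110.]
shift shares [-0.604 -0.074  1.033] n 1.2 turn [-0.0011  0.0002  0.0009] rows>= 0.0
```

Call:
play_rows(plan=[[[-0.1,-0.013,0.173,0,0,0,-1],[-0.1,-0.013,0.173,0,0,0,-1],[-0.1,-0.013,0.173,0,0,0,-1],[-0.1,-0.013,0.173,0,0,0,-1],[-0.1,-0.013,0.173,0,0,0,-1],[-0.1,-0.013,0.173,0,0,0,-1],[-0.1,-0.013,0.173,0,0,0,-1],[-0.1,-0.013,0.173,0,0,0,-1],[0,0,0,0,0,0,-1],[0,0,0,0,0,0,-1],[0,0,0,0,0,0,-1]]])

```text
time_s: 6.05
position: [0.5048, 0.0871, 0.14]
tcp_rot: [[-0.958, -0.132, 0.256], [-0.127, 0.991, 0.038], [-0.259, 0.004, -0.966]]
force: [-0.5, -0.5, -1.0]
opening: 0.504
```

```bash
cat > pl.py <<'E'
# pl.py tray(g/o) slot(+1/-1) height a : target pose so that tin (gripped at 63mm, tool at -15 rel upright) is over slot, foot at height
from go import *
import sys
TR={'g':((.464,-.289),-3.3),'o':((.445,.275),-10.)}
def place(t,sl,h,off=(0,0)):
    (x,y),w=TR[t];Rz=Ro.from_euler('z',w,degrees=True)
    f=np.array([x+off[0],y+off[1],h])+Rz.apply([0,.045*sl,0]);G=tool15(w,-15)
    return f+np.array([0,0,.063])+G[:,2]*.019,G
if __name__=="__main__":
    print([np.round(read_state()["force"],2).tolist() for _ in range(1)])
    for a in sys.argv[1:]:
        t,sl,h=a.split(',');print(a);rep(*place(t,int(sl),float(h)))
E
python3 pl.py g,1,.12 o,1,.12 o,-1,.12
```

```text
[[-0.47, -0.52, -0.99]]
g,1,.12
t 6.05 pos [0.5048 0.0871 0.14  ] F [-0.47 -0.52 -0.99] open 43.8 j [  -5.   25.  114.    8.   26. -109.]
shift shares [-0.861 -6.619  0.494] n 6.69 turn [-0.0074  0.1667 -0.0589] rows>= 3.7
o,1,.12
t 6.05 pos [0.5048 0.0871 0.14  ] F [-0.47 -0.52 -0.99] open 43.8 j [  -5.   25.  114.    8.   26. -109.]
shift shares [-1.136  4.661  0.494] n 4.82 turn [ 0.0024  0.1673 -0.0953] rows>= 4.0
o,-1,.12
t 6.05 pos [0.5048 0.0871 0.14  ] F [-0.47 -0.52 -0.99] open 43.8 j [  -5.   25.  114.    8.   26. -109.]
shift shares [-1.448  2.888  0.494] n 3.27 turn [ 0.0024  0.1673 -0.0953] rows>= 4.0
```

Tin 1 weighs about 1 N, so it is empty and goes to orange slot +1.

Call:
play_rows(plan=[[[-0.05,0.3,0.1,0,0.014,-0.008,-1],[-0.1,0.4,0.1,0,0.014,-0.008,-1],[-0.1,0.4,0.1,0,0.014,-0.008,-1],[-0.1,0.4,0.1,0,0.014,-0.008,-1],[-0.1,0.4,0.1,0,0.014,-0.008,-1],[-0.1,0.4,0,0,0.014,-0.008,-1],[-0.1,0.4,0,0,0.014,-0.008,-1],[-0.1,0.4,0,0,0.014,-0.008,-1],[-0.1,0.4,0,0,0.014,-0.008,-1],[-0.1,0.4,0,0,0.014,-0.008,-1],[-0.1,0.4,0,0,0.014,-0.008,-1],[-0.1,0.3,0,0,0.012,-0.006,-1]]])

```text
time_s: 7.25
position: [0.4473, 0.3185, 0.1643]
tcp_rot: [[-0.953, 0.168, -0.254], [0.164, 0.986, 0.037], [0.256, -0.007, -0.967]]
force: [0.4, -0.1, -1.2]
opening: 0.508
```

Call:
play_rows(plan=[[[0,0,0,0,0,0,-1]]])

```text
time_s: 7.35
position: [0.4475, 0.3186, 0.1639]
tcp_rot: [[-0.953, 0.166, -0.252], [0.162, 0.986, 0.036], [0.255, -0.006, -0.967]]
force: [0.3, -0.2, -1.4]
opening: 0.504
```

```bash
python3 pl.py o,1,.03
cat > look.py <<'E'
from pl import *
t=sys.argv[1];n=sys.argv[2]
s=read_state();im=capture("wrist").copy();c=cam("wrist",s)
(x,y),w=TR[t];Rz=Ro.from_euler('z',w,degrees=True)
for a,b in((36,81),(36,-81),(-36,81),(-36,-81),(28,73),(28,17),(-28,73),(-28,17),(28,-73),(28,-17),(-28,-73),(-28,-17)):
    u=proj(c,np.array([x,y,.027])+Rz.apply([a/1e3,b/1e3,0]))
    cv2.circle(im,tuple(int(v) for v in np.clip(u,-50,900)),3,(0,0,255) if abs(a)==36 else (255,0,255),1)
cv2.imwrite(f"pics/{n}.png",im[:,:,::-1])
E
python3 look.py o w2
```

```text
[[0.27, -0.19, -1.41]]
o,1,.03
t 7.35 pos [0.4475 0.3186 0.1639] F [ 0.27 -0.19 -1.41] open 43.8 j [ 20.  34.  88.   7.  71. -64.]
shift shares [ 0.008  0.032 -1.786] n 1.79 turn [ 0.0021  0.0009 -0.0024] rows>= 0.1
```

View pics/w2.png

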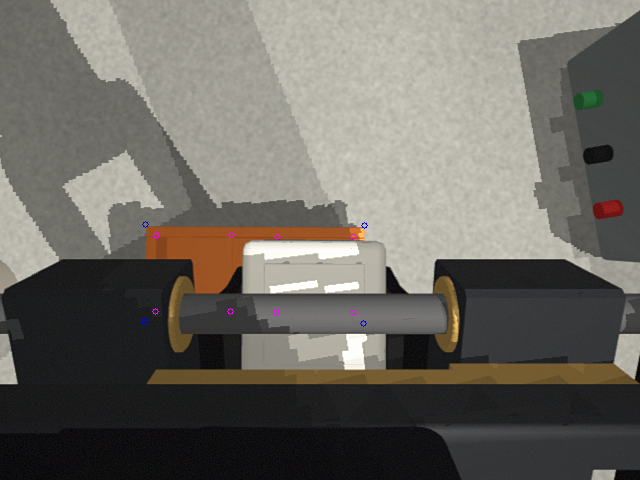

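The tray corners match the prediction within about 3 px, for example (147,227) against (146,224), and the tin's lid is square to the tray. Descending.

Call:
play_rows(plan=[[[0,0.01,-0.3,0,0,-0.001,-1],[0,0.01,-0.3,0.001,0,-0.001,-1],[0,0.01,-0.3,0.001,0,0,-1],[0,0,-0.3,0,0,0,-1],[0,0,-0.3,0,0,0,-1],[0,0,-0.25,0,0,0,-1],[0,0,-0.2,0,0,0,-1],[0,0,-0.15,0,0,0,-1],[0,0,-0.1,0,0,0,-1],[0,0,0,0,0,0,-1]]])

```text
time_s: 8.4
position: [0.4469, 0.3186, 0.0546]
tcp_rot: [[-0.952, 0.174, -0.253], [0.168, 0.985, 0.044], [0.257, -0.001, -0.967]]
force: [-0.5, 0.4, -0.9]
opening: 0.505
```

```bash
python3 pl.py o,1,.005
```

```text
[[-0.51, 0.43, -0.87]]
o,1,.005
t 8.4 pos [0.4469 0.3186 0.0546] F [-0.51  0.43 -0.87] open 43.9 j [ 20.  43.  92.   9.  59. -66.]
shift shares [ 0.021  0.031 -0.099] n 0.11 turn [0.0004 0.0007 0.    ] rows>= 0.0
```

Call:
play_rows(plan=[[[0.02,0.03,-0.04,0,0,0,-1],[0,0,-0.04,0,0,0,-1],[0,0,-0.03,0,0,0,-1],[0,0,0,0,0,0,-1]]])

```text
time_s: 8.8
position: [0.4481, 0.3202, 0.0496]
tcp_rot: [[-0.952, 0.174, -0.252], [0.168, 0.985, 0.044], [0.256, -0.0, -0.967]]
force: [0.5, -0.3, -1.5]
opening: 0.503
```

Call:
play_rows(plan=[[[0,0,-0.03,0,0,0,-1],[0,0,-0.03,0,0,0,-1],[0,0,0,0,0,0,-1]]])

```text
time_s: 9.1
position: [0.4483, 0.3202, 0.0476]
tcp_rot: [[-0.952, 0.174, -0.252], [0.168, 0.985, 0.044], [0.256, -0.0, -0.967]]
force: [0.6, -0.2, 4.5]
opening: 0.504
```

Call:
play_rows(plan=[[[0,0,0,0,0,0,0.5],[0,0,0,0,0,0,0.5],[0,0,0,0,0,0,0.5],[0,0,0.2,0,0,0,0.5],[0.05,0,0.3,0,0,0,0.5],[0.1,0,0.4,0,0,0,0.5],[0.1,0,0.4,0,0,0,0.5],[0.1,0,0.4,0,0,0,0.5],[0.1,0,0.4,0,0,0,0.5]]])

```text
time_s: 10.0
position: [0.4707, 0.3202, 0.1531]
tcp_rot: [[-0.952, 0.174, -0.252], [0.168, 0.985, 0.044], [0.256, -0.0, -0.967]]
force: [0.1, -0.3, 0.5]
opening: 0.746
```

```bash
python3 g.py 0 .08
python3 - <<'E'
from h import *
im=capture("top");cv2.imwrite("pics/t2.png",im[:,:,::-1])
cv2.imwrite("pics/t2c.png",cv2.resize(im[200:320,150:400,::-1],None,fx=3,fy=3,interpolation=cv2.INTER_CUBIC))
E
```

```text
t 10.0 pos [0.4707 0.3202 0.1531] F [ 0.13 -0.28  0.54] open 64.9 j [ 19.  36.  86.   8.  72. -64.]
shift shares [ 0.908 -6.347 -0.252] n 6.42 turn [-0.0032 -0.1662  0.0966] rows>= 4.0
```

View pics/t2c.png

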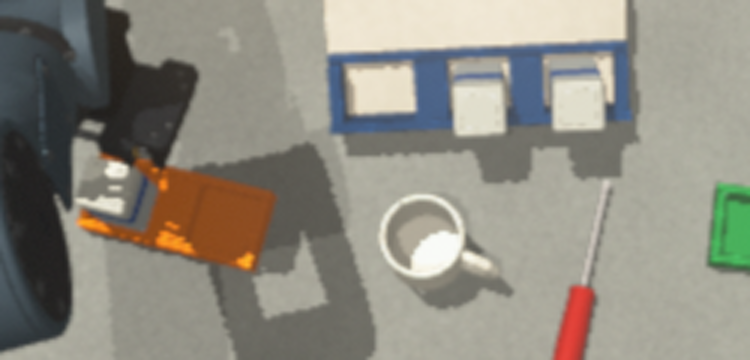

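Tin 1 stands in the left orange slot at crop (115,195) and its bay is empty. Next is the middle tin.

Call:
play_rows(plan=[[[0.08,-0.53,0.05,0,-0.014,0.008,0.5],[0.08,-0.53,0.05,0,-0.014,0.008,0.5],[0.08,-0.53,0.05,0,-0.014,0.008,0.5],[0.08,-0.53,0,0,-0.014,0.008,0.5],[0.08,-0.53,0,0,-0.014,0.008,0.5],[0.08,-0.53,0,0,-0.014,0.008,0.5],[0.08,-0.53,0,0,-0.014,0.008,0.5],[0.08,-0.53,0,0,-0.014,0.008,0.5],[0.08,-0.53,0,0,-0.014,0.008,0.5],[0.08,-0.53,-0.1,0,-0.014,0.008,0.5],[0.08,-0.53,-0.15,0,-0.014,0.008,0.5],[0.08,-0.52,-0.15,0,-0.012,0.008,0.5]]])

```text
time_s: 11.25
position: [0.5184, 0.0018, 0.1392]
tcp_rot: [[-0.957, -0.137, 0.256], [-0.13, 0.99, 0.045], [-0.26, 0.01, -0.966]]
force: [0.8, 0.1, -0.4]
opening: 0.755
```

```bash
python3 g.py 0 .08;python3 g.py 0 0
```

```text
t 11.25 pos [0.5184 0.0018 0.1392] F [ 0.76  0.09 -0.38] open 65.7 j [ -16.   26.  113.   14.   28. -126.]
shift shares [-0.044  0.022  0.025] n 0.06 turn [-0.0032 -0.0002 -0.0006] rows>= 0.1
t 11.25 pos [0.5184 0.0018 0.1392] F [ 0.76  0.09 -0.38] open 65.7 j [ -16.   26.  113.   14.   28. -126.]
shift shares [ 0.748  0.13  -1.361] n 1.56 turn [-0.0032 -0.0002 -0.0006] rows>= 0.1
```

Call:
play_rows(plan=[[[-0.04,0.02,0,-0.003,0,0,0.5],[0.113,0.015,-0.195,0,0,0,0.5],[0.113,0.015,-0.195,0,0,0,0.5],[0.113,0.015,-0.195,0,0,0,0.5],[0.113,0.015,-0.195,0,0,0,0.5],[0.113,0.015,-0.195,0,0,0,0.5],[0.113,0.015,-0.195,0,0,0,0.5],[0.113,0.015,-0.195,0,0,0,0.5],[0,0,0,0,0,0,-1],[0,0,0,0,0,0,-1],[0,0,0,0,0,0,-1],[0,0,0,0,0,0,-1]]])

```text
time_s: 12.45
position: [0.5565, 0.0083, 0.0714]
tcp_rot: [[-0.957, -0.136, 0.255], [-0.131, 0.991, 0.035], [-0.258, 0.0, -0.966]]
force: [-0.0, -2.3, 0.1]
opening: 0.507
```

Call:
play_rows(plan=[[[-0.1,-0.013,0.173,0,0,0,-1],[-0.1,-0.013,0.173,0,0,0,-1],[-0.1,-0.013,0.173,0,0,0,-1],[-0.1,-0.013,0.173,0,0,0,-1],[-0.1,-0.013,0.173,0,0,0,-1],[-0.1,-0.013,0.173,0,0,0,-1],[-0.1,-0.013,0.173,0,0,0,-1],[-0.1,-0.013,0.173,0,0,0,-1],[0,0,0,0,0,0,-1],[0,0,0,0,0,0,-1],[0,0,0,0,0,0,-1]]])

```text
time_s: 13.55
position: [0.5163, 0.0037, 0.1399]
tcp_rot: [[-0.958, -0.136, 0.254], [-0.131, 0.991, 0.036], [-0.256, 0.002, -0.967]]
force: [-0.2, -0.0, -6.3]
opening: 0.507
```

```bash
python3 pl.py g,-1,.12 o,-1,.12
```

```text
[[-0.19, -0.0, -6.32]]
g,-1,.12
t 13.55 pos [0.5163 0.0037 0.1399] F [-0.19 -0.   -6.32] open 44.1 j [ -16.   25.  113.   13.   28. -124.]
shift shares [-1.195 -6.747  0.495] n 6.87 turn [-0.007   0.1659 -0.0602] rows>= 3.7
o,-1,.12
t 13.55 pos [0.5163 0.0037 0.1399] F [-0.19 -0.   -6.32] open 44.1 j [ -16.   25.  113.   13.   28. -124.]
shift shares [-1.678  4.556  0.495] n 4.88 turn [ 0.0027  0.1665 -0.0966] rows>= 4.0
```

The middle tin pulls 6.3 N, so it is full and goes to green slot -1. I raise it first to clear the third tin.

Call:
play_rows(plan=[[[-0.2,-0.1,0.3,-0.001,0.012,-0.004,-1],[-0.2,-0.1,0.3,-0.001,0.012,-0.004,-1],[-0.2,-0.1,0.3,-0.001,0.012,-0.004,-1],[-0.06,-0.4,0.1,0,0.012,-0.004,-1],[-0.06,-0.55,0,-0.001,0.012,-0.004,-1],[-0.06,-0.55,0,0,0.012,-0.004,-1],[-0.06,-0.55,0,-0.001,0.012,-0.004,-1],[-0.06,-0.55,0,0,0.012,-0.004,-1],[-0.06,-0.55,0,-0.001,0.012,-0.004,-1],[-0.06,-0.55,0,0,0.012,-0.004,-1],[-0.06,-0.55,0,-0.001,0.012,-0.004,-1],[-0.06,-0.55,0,0,0.012,-0.004,-1]]])

```text
time_s: 14.75
position: [0.4598, -0.2525, 0.1893]
tcp_rot: [[-0.981, 0.019, -0.192], [0.017, 1.0, 0.01], [0.192, 0.006, -0.981]]
force: [0.8, -0.5, -6.4]
opening: 0.501
```

Call:
play_rows(plan=[[[-0.03,-0.45,0,0,0.011,-0.005,-1],[-0.03,-0.45,-0.1,0,0.011,-0.005,-1],[0,-0.4,-0.2,0,0,0,-1],[0,-0.3,-0.2,0,0,0,-1],[0,0,0,0,0,0,-1],[0,0,0,0,0,0,-1]]])

```text
time_s: 15.35
position: [0.4555, -0.3304, 0.1641]
tcp_rot: [[-0.964, 0.051, -0.26], [0.047, 0.999, 0.02], [0.261, 0.007, -0.965]]
force: [-0.7, 1.1, -6.8]
opening: 0.504
```

```bash
python3 pl.py g,-1,.03; python3 look.py g w3
```

```text
[[-0.74, 1.14, -6.79]]
g,-1,.03
t 15.35 pos [ 0.4555 -0.3304  0.1641] F [-0.74  1.14 -6.79] open 43.9 j [ -42.   35.   85.  -10.   72. -125.]
shift shares [ 0.019 -0.065 -1.788] n 1.79 turn [-0.0022 -0.0005 -0.0022] rows>= 0.1
```

View pics/w3.png

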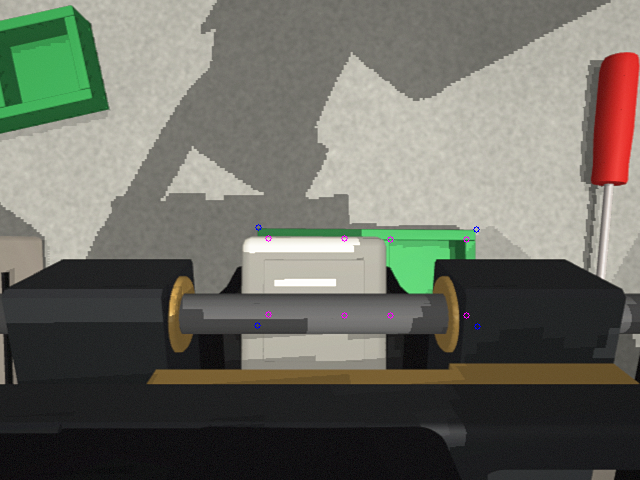

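The predicted tray corners match to about 2 px, for example (475,231) against (476,229), and the second green tray is the far one at left. Descending.

Call:
play_rows(plan=[[[0.01,-0.03,-0.3,-0.001,0,-0.001,-1],[0.01,-0.03,-0.3,-0.001,0,-0.001,-1],[0,0,-0.3,0,0,0,-1],[0,0,-0.3,0,0,0,-1],[0,0,-0.3,0,0,0,-1],[0,0,-0.25,0,0,0,-1],[0,0,-0.2,0,0,0,-1],[0,0,-0.15,0,0,0,-1],[0,0,-0.1,0,0,0,-1],[0,0,-0.05,0,0,0,-1],[0,0,-0.03,0,0,0,-1],[0,0,0,0,0,0,-1]]])

```text
time_s: 16.6
position: [0.4573, -0.3344, 0.0513]
tcp_rot: [[-0.964, 0.056, -0.258], [0.055, 0.998, 0.012], [0.259, -0.003, -0.966]]
force: [0.1, 0.1, -5.4]
opening: 0.504
```

```bash
python3 pl.py g,-1,.005
```

```text
[[0.09, 0.1, -5.44]]
g,-1,.005
t 16.6 pos [ 0.4573 -0.3344  0.0513] F [ 0.09  0.1  -5.44] open 43.9 j [ -42.   44.   88.  -11.   60. -123.]
shift shares [-0.017  0.016 -0.033] n 0.04 turn [ 0.0008 -0.     -0.0005] rows>= 0.0
```

Call:
play_rows(plan=[[[-0.01,0.01,-0.02,0,0,0,-1],[0,0,-0.02,0,0,0,-1],[0,0,-0.02,0,0,0,-1],[0,0,0,0,0,0,-1]]])

```text
time_s: 17.0
position: [0.4567, -0.3337, 0.048]
tcp_rot: [[-0.964, 0.056, -0.259], [0.054, 0.998, 0.012], [0.259, -0.002, -0.966]]
force: [0.5, 0.1, -7.0]
opening: 0.505
```

Call:
play_rows(plan=[[[0,0,-0.02,0,0,0,-1],[0,0,-0.02,0,0,0,-1],[0,0,0,0,0,0,-1]]])

```text
time_s: 17.3
position: [0.4568, -0.3339, 0.0469]
tcp_rot: [[-0.964, 0.056, -0.259], [0.055, 0.998, 0.012], [0.259, -0.003, -0.966]]
force: [0.4, 1.1, 0.8]
opening: 0.508
```

Touchdown, with the force up from -7 to about +1 N. Releasing and backing off.

Call:
play_rows(plan=[[[0,0,0,0,0,0,0.5],[0,0,0,0,0,0,0.5],[0,0,0,0,0,0,0.5],[0,0,0.2,0,0,0,0.5],[0.05,0,0.3,0,0,0,0.5],[0.1,0,0.4,0,0,0,0.5],[0.1,0,0.4,0,0,0,0.5],[0.1,0,0.4,0,0,0,0.5],[0.1,0,0.4,0,0,0,0.5]]])

```text
time_s: 18.2
position: [0.4794, -0.3338, 0.1527]
tcp_rot: [[-0.964, 0.056, -0.258], [0.055, 0.998, 0.012], [0.259, -0.003, -0.966]]
force: [0.6, -0.9, -0.8]
opening: 0.754
```

```bash
python3 g.py -1 .08
```

```text
t 18.2 pos [ 0.4794 -0.3338  0.1527] F [ 0.62 -0.94 -0.81] open 65.6 j [ -41.   38.   82.  -10.   73. -124.]
shift shares [ 0.965  5.049 -0.244] n 5.15 turn [ 0.0075 -0.1667  0.0598] rows>= 3.7
```

Call:
play_rows(plan=[[[0.08,0.42,0.05,0.001,-0.014,0.005,0.5],[0.08,0.42,0.05,0,-0.014,0.005,0.5],[0.08,0.42,0,0.001,-0.014,0.005,0.5],[0.08,0.42,0,0,-0.014,0.005,0.5],[0.08,0.42,0,0.001,-0.014,0.005,0.5],[0.08,0.42,0,0.001,-0.014,0.005,0.5],[0.08,0.42,0,0.001,-0.014,0.005,0.5],[0.08,0.42,0,0,-0.014,0.005,0.5],[0.08,0.42,0,0.001,-0.014,0.005,0.5],[0.08,0.42,-0.1,0,-0.014,0.005,0.5],[0.08,0.42,-0.1,0.001,-0.014,0.005,0.5],[0.08,0.42,-0.1,0,-0.012,0.005,0.5]]])

```text
time_s: 19.4
position: [0.5273, -0.0811, 0.1419]
tcp_rot: [[-0.957, -0.137, 0.256], [-0.133, 0.991, 0.034], [-0.258, -0.001, -0.966]]
force: [0.8, -0.3, 0.0]
opening: 0.749
```

```bash
python3 g.py -1 .08;python3 g.py -1 0
```

```text
t 19.4 pos [ 0.5273 -0.0811  0.1419] F [ 0.8  -0.32  0.04] open 65.1 j [ -26.   26.  111.   16.   31. -136.]
shift shares [ 0.006 -0.005 -0.028] n 0.03 turn [ 0.0005 -0.0001 -0.0005] rows>= 0.0
t 19.4 pos [ 0.5273 -0.0811  0.1419] F [ 0.8  -0.32  0.04] open 65.1 j [ -26.   26.  111.   16.   31. -136.]
shift shares [ 0.799  0.103 -1.413] n 1.63 turn [ 0.0005 -0.0001 -0.0005] rows>= 0.0
```

Call:
play_rows(plan=[[[0.114,0.015,-0.202,0,0,0,0.5],[0.114,0.015,-0.202,0,0,0,0.5],[0.114,0.015,-0.202,0,0,0,0.5],[0.114,0.015,-0.202,0,0,0,0.5],[0.114,0.015,-0.202,0,0,0,0.5],[0.114,0.015,-0.202,0,0,0,0.5],[0.114,0.015,-0.202,0,0,0,0.5],[0,0,0,0,0,0,-1],[0,0,0,0,0,0,-1],[0,0,0,0,0,0,-1],[0,0,0,0,0,0,-1]]])

```text
time_s: 20.5
position: [0.5671, -0.0766, 0.0709]
tcp_rot: [[-0.957, -0.136, 0.254], [-0.132, 0.991, 0.034], [-0.257, -0.001, -0.966]]
force: [1.2, -0.2, -0.6]
opening: 0.508
```

Call:
play_rows(plan=[[[-0.1,-0.013,0.173,0,0,0,-1],[-0.1,-0.013,0.173,0,0,0,-1],[-0.1,-0.013,0.173,0,0,0,-1],[-0.1,-0.013,0.173,0,0,0,-1],[-0.1,-0.013,0.173,0,0,0,-1],[-0.1,-0.013,0.173,0,0,0,-1],[-0.1,-0.013,0.173,0,0,0,-1],[-0.1,-0.013,0.173,0,0,0,-1],[0,0,0,0,0,0,-1],[0,0,0,0,0,0,-1],[0,0,0,0,0,0,-1]]])

```text
time_s: 21.6
position: [0.5271, -0.0817, 0.1393]
tcp_rot: [[-0.958, -0.136, 0.254], [-0.132, 0.991, 0.034], [-0.256, -0.0, -0.967]]
force: [-0.2, -0.6, -0.9]
opening: 0.5
```

```bash
python3 pl.py g,1,.12 o,-1,.12
```

```text
[[-0.22, -0.59, -0.89]]
g,1,.12
t 21.6 pos [ 0.5271 -0.0817  0.1393] F [-0.22 -0.59 -0.89] open 43.5 j [ -26.   27.  111.   16.   31. -136.]
shift shares [-1.309 -3.241  0.506] n 3.53 turn [-0.0064  0.1658 -0.0604] rows>= 3.7
o,-1,.12
t 21.6 pos [ 0.5271 -0.0817  0.1393] F [-0.22 -0.59 -0.89] open 43.5 j [ -26.   27.  111.   16.   31. -136.]
shift shares [-1.896  6.265  0.506] n 6.57 turn [ 0.0033  0.1663 -0.0968] rows>= 4.0
```

The third tin weighs about 0.9 N, so it is empty and goes to orange slot -1, carried high over the mug.

Call:
play_rows(plan=[[[-0.1,0.1,0.4,0,0.011,-0.006,-1],[-0.1,0.2,0.4,0,0.011,-0.006,-1],[-0.1,0.3,0.4,0,0.011,-0.006,-1],[-0.12,0.45,0.2,0,0.011,-0.006,-1],[-0.12,0.45,0,0,0.011,-0.006,-1],[-0.12,0.45,0,0,0.011,-0.006,-1],[-0.12,0.45,0,0.001,0.011,-0.006,-1],[-0.12,0.45,0,0,0.011,-0.006,-1],[-0.12,0.45,0,0.001,0.011,-0.007,-1],[-0.12,0.45,0,0,0.011,-0.007,-1],[-0.12,0.45,0,0.001,0.011,-0.007,-1],[-0.12,0.45,0,0,0.011,-0.007,-1]]])

```text
time_s: 22.8
position: [0.4579, 0.1518, 0.209]
tcp_rot: [[-0.982, 0.109, -0.154], [0.105, 0.994, 0.033], [0.156, 0.016, -0.988]]
force: [0.1, -0.1, -1.2]
opening: 0.505
```

Call:
play_rows(plan=[[[-0.12,0.42,0,0,0.011,-0.007,-1],[-0.12,0.42,0,0,0.011,-0.007,-1],[-0.12,0.42,-0.2,0,0.011,-0.007,-1],[-0.12,0.35,-0.35,0,0,0,-1],[0,0,-0.35,0,0,0,-1],[0,0,0,0,0,0,-1],[0,0,0,0,0,0,-1]]])

```text
time_s: 23.5
position: [0.4341, 0.2313, 0.1642]
tcp_rot: [[-0.952, 0.174, -0.252], [0.168, 0.985, 0.046], [0.256, 0.002, -0.967]]
force: [0.5, 1.1, -1.3]
opening: 0.506
```

```bash
python3 pl.py o,-1,.03; python3 look.py o w4
```

```text
[[0.55, 1.06, -1.35]]
o,-1,.03
t 23.5 pos [0.4341 0.2313 0.1642] F [ 0.55  1.06 -1.35] open 44.0 j [ 11.  30.  96.   6.  68. -71.]
shift shares [-0.035  0.005 -1.791] n 1.79 turn [-0.0003  0.0011  0.0002] rows>= 0.0
```

View pics/w4.png

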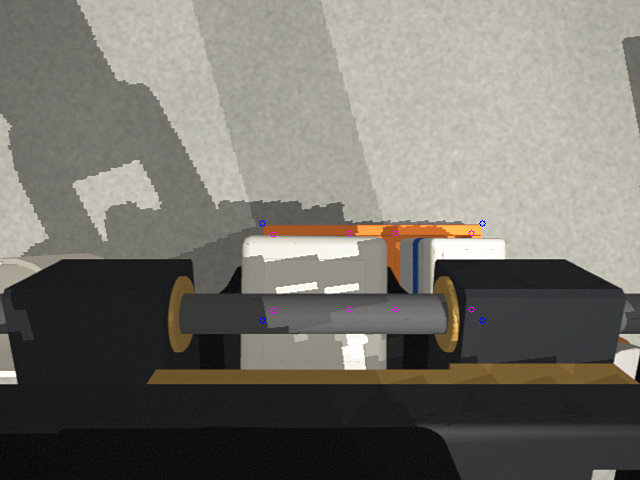

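The tray corners align, for example (263,226) against (262,223), and tin 1 stands upright at right at (467,250). Descending.

Call:
play_rows(plan=[[[-0.03,0,-0.3,0,0.001,0,-1],[0,0,-0.3,0,0,0,-1],[0,0,-0.3,0,0,0,-1],[0,0,-0.3,0,0,0,-1],[0,0,-0.3,0,0,0,-1],[0,0,-0.25,0,0,0,-1],[0,0,-0.2,0,0,0,-1],[0,0,-0.15,0,0,0,-1],[0,0,-0.1,0,0,0,-1],[0,0,-0.05,0,0,0,-1],[0,0,-0.03,0,0,0,-1],[0,0,0,0,0,0,-1]]])

```text
time_s: 24.75
position: [0.4327, 0.2313, 0.0507]
tcp_rot: [[-0.952, 0.174, -0.253], [0.168, 0.985, 0.046], [0.258, 0.002, -0.966]]
force: [-0.4, 0.6, -1.4]
opening: 0.503
```

Call:
play_rows(plan=[[[0,0,-0.02,0,0,0,-1],[0,0,-0.02,0,0,0,-1],[0,0,0,0,0,0,-1],[0,0,0,0,0,0,-1]]])

```text
time_s: 25.15
position: [0.4326, 0.2313, 0.0486]
tcp_rot: [[-0.952, 0.174, -0.253], [0.168, 0.985, 0.046], [0.258, 0.002, -0.966]]
force: [0.3, 0.2, -0.9]
opening: 0.498
```

Call:
play_rows(plan=[[[0,0,-0.02,0,0,0,-1],[0,0,-0.015,0,0,0,-1],[0,0,0,0,0,0,-1]]])

```text
time_s: 25.45
position: [0.4326, 0.2313, 0.0467]
tcp_rot: [[-0.951, 0.174, -0.254], [0.168, 0.985, 0.046], [0.258, 0.001, -0.966]]
force: [-1.0, -0.4, -1.6]
opening: 0.506
```

Call:
play_rows(plan=[[[0,0,-0.02,0,0,0,-1],[0,0,0,0,0,0,-1]]])

```text
time_s: 25.65
position: [0.4327, 0.2313, 0.0461]
tcp_rot: [[-0.952, 0.174, -0.254], [0.168, 0.985, 0.046], [0.258, 0.002, -0.966]]
force: [0.5, -1.2, 2.8]
opening: 0.505
```

Call:
play_rows(plan=[[[0,0,-0.015,0,0,0,-1],[0,0,0,0,0,0,-1]]])

```text
time_s: 25.85
position: [0.4327, 0.2313, 0.0461]
tcp_rot: [[-0.951, 0.174, -0.254], [0.168, 0.985, 0.047], [0.258, 0.002, -0.966]]
force: [-0.8, -0.9, 7.1]
opening: 0.506
```

Contact (+7 N). Releasing, backing off and then swinging aside for the final check.

Call:
play_rows(plan=[[[0,0,0.01,0,0,0,0.5],[0,0,0,0,0,0,0.5],[0,0,0,0,0,0,0.5],[0,0,0.2,0,0,0,0.5],[0.05,0,0.3,0,0,0,0.5],[0.1,0,0.4,0,0,0,0.5],[0.1,0,0.4,0,0,0,0.5],[0.1,0,0.5,0,0,0,0.5],[0.1,0,0.5,0,0,0,0.5],[0,-0.4,0.5,0,0,0,0.5],[0,-0.6,0.5,0,0,0,0.5],[0,-0.6,0.3,0,0,0,0.5]]])

```text
time_s: 27.05
position: [0.4555, 0.1508, 0.2279]
tcp_rot: [[-0.952, 0.173, -0.251], [0.167, 0.985, 0.046], [0.255, 0.002, -0.967]]
force: [-0.1, -0.1, -0.3]
opening: 0.75
```

Call:
play_rows(plan=[[[0,-0.8,0.2,0,0,0,0.5],[0,-0.8,0.2,0,0,0,0.5],[0,-0.5,0,0,0,0,0.5],[0,0,0,0,0,0,0.5],[0,0,0,0,0,0,0.5]]])

```text
time_s: 27.55
position: [0.4548, 0.0464, 0.2459]
tcp_rot: [[-0.951, 0.176, -0.254], [0.169, 0.984, 0.047], [0.258, 0.002, -0.966]]
force: [-0.4, -0.0, 0.5]
opening: 0.749
```

Run:
```python
from pl import *
for n,(a,b,e,f) in(("top",(190,310,160,480)),("side",(180,370,300,410))):
    im=capture(n).copy();c=cam(n);cv2.imwrite(f"pics/{n}f.png",im[:,:,::-1]);big=cv2.resize(im[a:b,e:f],None,fx=2.4 if n=="top" else 3,fy=2.4 if n=="top" else 3,interpolation=cv2.INTER_CUBIC);k=2.4 if n=="top" else 3
    for t,sl in(("o",1),("o",-1),("g",-1)):
        (x,y),w=TR[t];R=Ro.from_euler('z',w,degrees=True)
        for q in((22,22),(22,-22),(-22,22),(-22,-22)):
            u=proj(c,np.array([x,y,.095])+R.apply([q[0]/1e3,q[1]/1e3+.045*sl,0]));u=((u-[e,a]+.5)*k)
            cv2.circle(big,tuple(int(v) for v in u),2,(255,0,0),-1)
    globals()[n]=big
h=max(top.shape[0],side.shape[0]);w=max(top.shape[1],side.shape[1])
s=cv2.resize(side,None,fx=.6,fy=.6);o=np.zeros((top.shape[0]+s.shape[0]*1,w,3),np.uint8)
cv2.imwrite("pics/fin.png",np.vstack([top,cv2.copyMakeBorder(side[:300],0,max(0,0),0,max(0,top.shape[1]-side.shape[1]),cv2.BORDER_CONSTANT)])[:600,:,::-1])
```

```text
(no output)
```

View pics/fin.png

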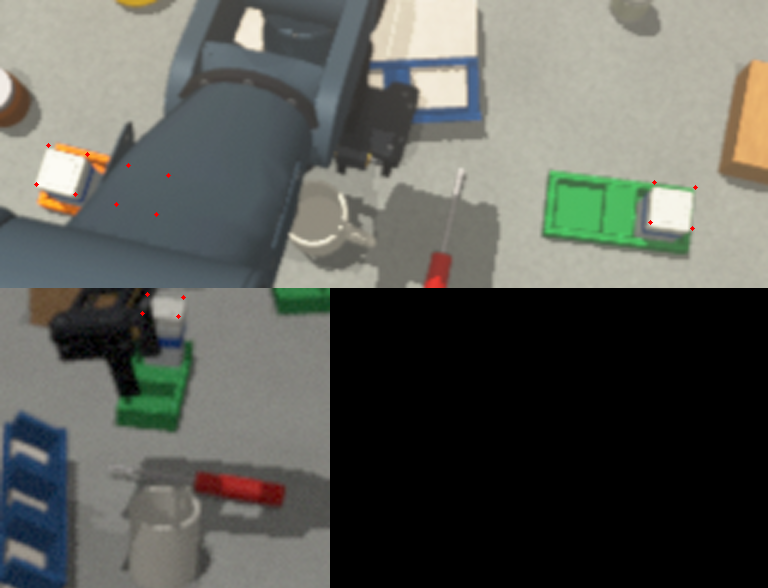

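The green tin sits in its slot and tin 1 in orange. The third is hidden by the arm in the top view, so I check the side view.

Run:
```python
import cv2
im=cv2.imread("pics/sidef.png")
cv2.imwrite("pics/sf.png",cv2.resize(im[160:360,200:420],None,fx=3,fy=3,interpolation=cv2.INTER_CUBIC))
```

```text
(no output)
```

View pics/sf.png

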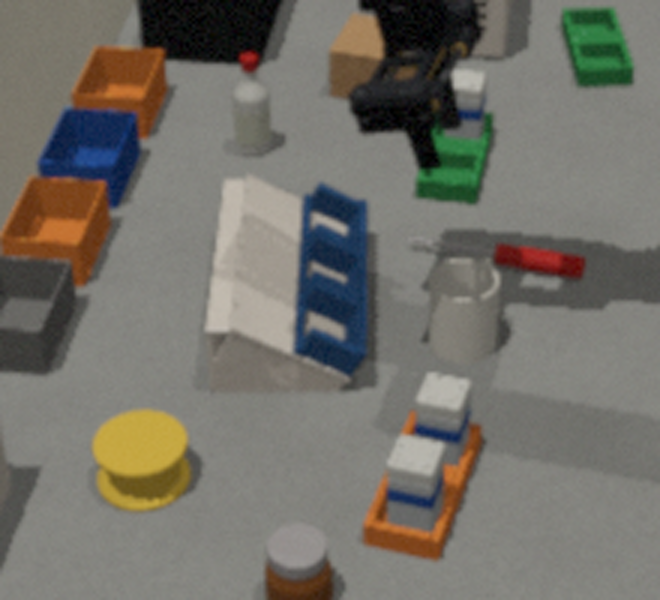

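Both orange tins stand upright at (443,415) and (415,480), and the green tin at (465,105). The rack is empty and the bystanders are in place, so I hand in.

```bash
python3 -c "
from rig import *
s=read_state();print(s['time_s'],s['force'],s['opening']);print(hand_in())"
```

```text
27.65 [0.36808615 0.72027212 0.44258112] 0.7517232310792827
the job is handed in; nothing more can be done
None
```

All three tins are sorted and standing in tray slots, and I handed the job in at 27.65 s, well under the 72 s limit. `hand_in()` gives no verdict.

- **Weights:** the tin from the left (+y) bay felt about 1 N and the one from the right (-y) bay about 0.9 N, so both are empty and went to the two orange slots. The middle tin pulled about 6.3 N, so it is full and went to the green tray nearest the base. Its centre is 0.547 m away, against 0.644 m for the other green tray.
- **Set-down:** each tin was lowered until the force reading showed contact, then released. The TCP was at 46–48 mm each time, which fits a tin resting on the slot floor.
- **Last pictures:** all three tins stand upright in their slots, the rack is empty, the bystanders look unmoved, and the gripper is open and clear.
- **Disagreements:** in the last top view two lids sat about 3–5 mm off the predicted centre, towards the robot. That is within the 12 mm tolerance. The arm hid the third tin in that view, so I checked it in the side view only.
- **Change of plan:** the first approach, with the tool tilted 30°, put the wrist near its singularity and joint 6 at its limit. I switched to a 15° tilt before gripping anything.

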